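# Bring the orange seed jar to the front and hold the carousel

## Task

Take the seed-jar carousel by its top handle, turn it gently until the orange-capped jar stands at the front, square behind the yellow pointer of the base board, and hold the turntable still there while I measure out seed: finish with the handle in the gripper, do not let go. Use a light grip on the hollow handle and turn slowly, well under half a turn a second; the jars are glass and stand loose, so leave them upright in their cups without bumping them, and leave the rest of the bench alone.

Things in the scene. Friction and masses are not known exactly. Their poses are not given: they have to be found in the camera images.
- handle: Hollow green plastic bar on top of the carousel's post, 80 mm long (its x), 18 thick (y), 45 tall (z). Origin: bar centre, on the turning axis, 181 mm above the bench; top at 204 mm; post 22 mm thick. It turns with the turntable, lies along the line from the axis to the orange jar, is the same either way round. Over 70 N on a side cracks it; 20 to 30 N holds it well.
- turntable (a joint): Turntable angle, 0 at every start, counter-clockwise from above positive, free over a full turn either way. Green disc 284 mm across, top 34 mm above the bench, six cups (65 mm across, 18 tall) every 60 degrees, 100 mm from the axis. Runs easily on a greased bearing (0.03 N m friction plus 0.1 N m per rad/s); half a turn a second (over 3.5 rad/s) is too fast for the jars.
- front (a point): Where the orange jar's origin belongs: 100 mm from the turning axis towards the yellow pointer, 34 mm above the bench. The pointer (flat triangle 48 mm long, 55 wide, with a 16 mm wide tab rising to 45) lies on the fixed plywood base board just outside the disc on the robot's side, in line with the axis; the board is turned up to 20 degrees from the robot's x.
- jar_marked: Glass jar of seed, 52 mm across and 92 mm tall, about 0.14 kg, the only one with an orange cap and orange label; stands loose in a turntable cup, lid top 126 mm above the bench. Origin at the centre of its underside, z up. At the start it is at least 40 degrees away from the front place, either way round.
- jar_a: Glass jar of seed, 52 mm across and 92 mm tall, about 0.14 kg, white cap, paper label; stands loose in a turntable cup, lid top 126 mm above the bench. Origin at the centre of its underside, z up.
- jar_b: Glass jar of seed, 52 mm across and 92 mm tall, about 0.14 kg, white cap, paper label; stands loose in a turntable cup, lid top 126 mm above the bench. Origin at the centre of its underside, z up.
- jar_c: Glass jar of seed, 52 mm across and 92 mm tall, about 0.14 kg, black cap, paper label; stands loose in a turntable cup, lid top 126 mm above the bench. Origin at the centre of its underside, z up.
- jar_d: Glass jar of seed, 52 mm across and 92 mm tall, about 0.14 kg, black cap, paper label; stands loose in a turntable cup, lid top 126 mm above the bench. Origin at the centre of its underside, z up.
- jar_e: Glass jar of seed, 52 mm across and 92 mm tall, about 0.14 kg, steel cap, paper label; stands loose in a turntable cup, lid top 126 mm above the bench. Origin at the centre of its underside, z up.
- pot: Bystander: open terracotta flower pot, 104 mm across, 85 mm tall, on the bench to the robot's left of the carousel. Origin under its centre.
- dibber: Bystander: wooden dibber (planting peg), 222 mm long, 26 mm thick, lying on the bench to the right of the carousel along its x axis. Origin at bench height under its point.
- scoop: Bystander: seed spoon with a wooden handle lying on the bench to the right of the carousel along its x axis, 190 mm long. Origin at bench height under its middle.

How it is judged:
On the way, in this order (a step that is already met when the one before it is completed fails the run):
1. the handle is held in the gripper while the orange-capped jar is still away from the front (contact force between the fingers and handle above 8 N and horizontal distance between jar_marked and front above 0.04 m), for 0.1 s.
2. the orange-capped jar stands at the front with the handle held and the turntable still (contact force between the fingers and handle above 8 N and horizontal distance between jar_marked and front below 0.013 m and velocity of joint turntable between -0.12 and 0.12 rad/s), for 0.3 s.
At the end, for the whole second after the job is handed in: The orange-capped jar's centre is within 13 mm (about 7 degrees) of the front place, the gripper holds the handle with at least 8 N, the turntable is still (under 0.12 rad/s), and all six jars stand upright in their cups (all of step 2 and angle between each of jar_marked, jar_a, jar_b, jar_c, jar_d, jar_e's own z axis and vertical below 0.12 rad and height (world z) of jar_marked between 0.029 and 0.041 m and height (world z) of jar_a between 0.029 and 0.041 m and height (world z) of jar_b between 0.029 and 0.041 m and height (world z) of jar_c between 0.029 and 0.041 m and height (world z) of jar_d between 0.029 and 0.041 m and height (world z) of jar_e between 0.029 and 0.041 m); the arm keeps its last pose, push and grip.
It fails at once if the handle is squeezed or pushed with more than 140 N in all (70 N on each side) (contact force between the fingers and handle above 140 N).
It fails at once if the turntable is spun faster than 3.5 rad/s (velocity of joint turntable above 3.5 rad/s or velocity of joint turntable below -3.5 rad/s).
It fails at once if the robot bumps a glass jar (more than 3 N) (contact force between any of the fingers, the arm and jar_marked above 3 N or contact force between any of the fingers, the arm and jar_a above 3 N or contact force between any of the fingers, the arm and jar_b above 3 N or contact force between any of the fingers, the arm and jar_c above 3 N or contact force between any of the fingers, the arm and jar_d above 3 N or contact force between any of the fingers, the arm and jar_e above 3 N).
It fails at once if a jar tips over or leaves its cup (angle between any of jar_marked, jar_a, jar_b, jar_c, jar_d, jar_e's own z axis and vertical above 0.3 rad or height (world z) of any of jar_marked, jar_a, jar_b, jar_c, jar_d, jar_e above 0.046 m).
It fails at once if the pot, dibber or spoon is moved by more than 20 mm (distance of any of pot, dibber, scoop from where it was at the start of the episode above 0.02 m).
It also fails if it takes over 48 s, if anything falls off the work surface, if the arm or the gripper's body presses on something with over 40 N, if the wrist force passes 120 N, or if a joint passes its speed limit or range.

## Robot

A 6-joint arm with a two-finger parallel gripper is mounted at the origin on the work surface. World frame = base frame: x ahead of the robot, y to its left, z up, the work surface at z = 0. Lengths are in m, angles in rad, forces in N, time in s.
With the tool pointing down it reaches from about 0.3 to 0.775 m from the base axis. Payload 14.6 kg.
Tool frame: the origin (TCP) lies on the centre line of the jaws, within the pads' length; the fingertips stand 11 mm ahead of it and the grasp point (between the pads) lies 8 mm behind it; z points along the fingers, y is the line along which they close (so a half turn about z gives the same grasp; the last joint's range is limited). The gripper opens to 85 mm and grips with 20 to 120 N. Pads are 22 mm wide; open, the fingers measure 114 mm over their backs; the gripper's body (76 mm by 85 mm) begins 54 mm behind the grasp point. The pads swing forward as they close: fully open they stand 13 mm farther back than shut.
Start: joints at [-1.25, 0.3, 1.521, -0, 1.321, -0.067], TCP at [0.208, -0.509, 0.242] pointing down, gripper open.
Joint ranges: [-3.03, 3.03], [-0.79, 2.21], [0.23, 2.52], [-1.04, 4.18], [0, 3.07], [-2.55, 2.55]. Speed limits (rad/s): [2.22, 2.22, 2.57, 3.14, 3.14, 3.14].

## Interface

Orientations are given as a rotation vector (axis times angle).
In Python, from cell import read_state, camera, order gives the robot as it stands. The module is installed in compiled form; this text tells all that it offers.
- The arm moves only by the tool step_arm, never from a script. Its argument "series" is text: rows parted by semicolons, each of 5 numbers parted by spaces: the closure in counts, from 0 (fully open) to 255 (shut), then the shift along the tool's x, y, z in cm, then the turn about the tool's z in degrees. A call has 1 to 5 rows; each row is the pose to reach, as a shift and turn from the pose commanded when the call began, along the tool's axes at that moment; what a row does not reach only later rows make up. A row lasts 1/12 s, in which the tool goes at most 41.7 mm and 7.16 degrees, less where a joint would pass 70% of its speed; a pose out of reach is approached as far as the arm can. A call with a gripper value outside its range is refused whole. The fingers move at their own pace and stop on an object; "grip_force" is the grip in N (left out, the last holds). Time passes only in rows, so rows that repeat a pose let the fingers close. It gives the time, the measured TCP pose, the force, the opening and the grip force at its end, in the units of the state.
- read_state(): the state, without advancing time (a new reading comes with each control period).
- camera(name): name is "scene" or "top" or "wrist"; returns a dict with "frame" (400x640x3 uint8, blue, green, red), "fx", "fy", "cx", "cy" (pixels), "cam_to_world" (4x4, takes a point from camera to world coordinates). Camera axes: x right, y down, z forward; pixel columns grow to the right and rows downward; lengths in m; the calibration is good to about 2 mm. The wrist camera is an equidistant fisheye: a pixel r from the principal point sees the ray r / f radians off the axis. A picture is of the moment at which its call begins. There is no depth.
- order.close_job(): hands the job in; it is judged then, once.
The state is a dict: "t": time; "qpos": joint angles; "joint_velocities": joint speeds; "joint_efforts": joint torques, N m; "position": TCP position; "ee_rot": TCP orientation; "wrist_force": force on the tool from outside, world axes, zero at the start; "torque": the same for the moment, N m; "width": finger opening in m; "grip_force": force on a finger pad.
Only numpy, scipy, OpenCV 4.12 (cv2) and the standard library are available. Lean on these libraries where they do the work, as an engineer would, in place of code of your own. Each camera call takes 0.05 s, during which the arm holds its last target. There are 200 camera calls.

## Working session

There is one attempt and no reset: what is moved stays moved. The work goes in short steps, Python scripts to look and compute and a tool call to move; the robot and the scene stay as the last step left them, time stands still between calls to the robot, and variables do not carry over. Pictures are saved under pics/ and viewed, at most 10 in all, crops included, and the job is handed in when it is done.

Besides the shell and the picture viewer there is one more tool, called after ">>>" as name(argument=value, ...) on one line, values as JSON. step_arm: Moves the arm, as the interface text tells. Its arguments: {"type":"object","properties":{"series":{"type":"string"},"grip_force":{"type":"number"}},"required":["series"]}

```bash
mkdir -p pics
python3 - <<'E'
from cell import read_state, camera
import cv2,pickle,numpy as np
d={n:camera(n) for n in("scene","top")}
pickle.dump(d,open('d.pkl','wb'))
for n in d: cv2.imwrite(f'pics/{n}1.png',d[n]['frame']);print(n,d[n]['fx'],d[n]['cx'],d[n]['cy'],np.round(d[n]['cam_to_world'],3))
s=read_state();print(s)
E
```

```text
scene 391.5185410344905 317.4247752624538 201.85891363113396 [[-0.115  0.654 -0.748  1.533]
 [ 0.993  0.093 -0.071  0.065]
 [ 0.023 -0.751 -0.66   0.984]
 [ 0.     0.     0.     1.   ]]
top 493.6857766956348 319.8544636527881 202.14820449354542 [[-0.017 -0.995  0.097  0.447]
 [-1.     0.018  0.006 -0.029]
 [-0.008 -0.097 -0.995  1.477]
 [ 0.     0.     0.     1.   ]]
{'t': 0.1, 'qpos': array([-1.24960667e+00,  3.00399254e-01,  1.52153439e+00,  3.03859332e-05,
        1.32071180e+00, -6.66024317e-02]), 'joint_velocities': array([-1.42896261e-04, -2.60403989e-03, -2.30267038e-04,  9.58185995e-05,
        1.21467203e-04,  5.86224903e-04]), 'joint_efforts': array([ 7.95918022e-04, -5.44381213e+01, -3.62371230e+01, -2.67425020e-05,
        3.06963608e-03, -2.36436824e-05]), 'position': array([ 0.20791708, -0.50896315,  0.24178047]), 'ee_rot': array([-3.08169619e+00, -6.05119160e-01,  1.64020515e-04]), 'wrist_force': array([-0.41976691, -0.3104458 ,  0.19466945]), 'torque': array([ 0.02605094,  0.00229133, -0.05353296]), 'grip_force': 0.0, 'width': 0.08555164814839968}
```

View pics/top1.png

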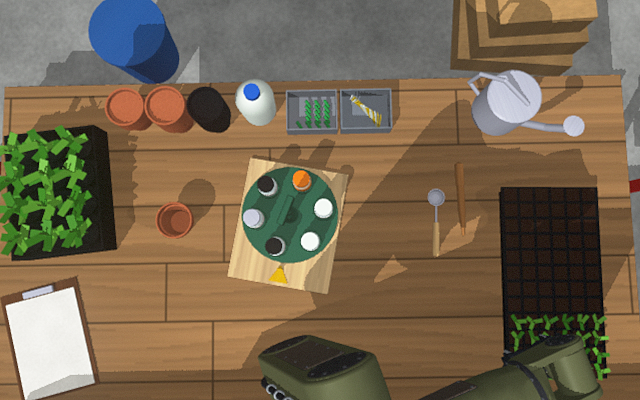

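View pics/scene1.png

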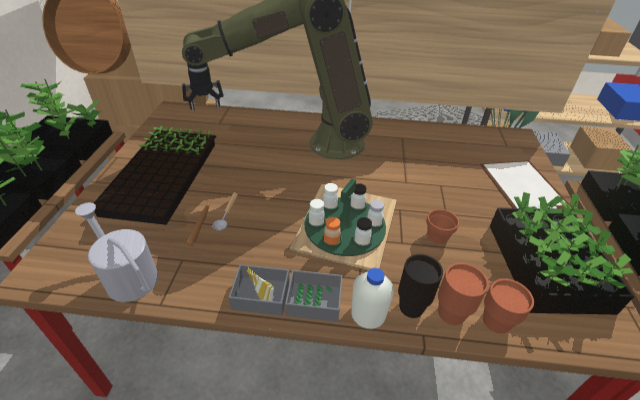

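```bash
cat > h.py <<'E'
import numpy as np,cv2
def cast(d,uv,z):
    T=d['cam_to_world'];uv=np.atleast_2d(uv).astype(float)
    r=np.c_[(uv[:,0]-d['cx'])/d['fx'],(uv[:,1]-d['cy'])/d['fy'],np.ones(len(uv))]@T[:3,:3].T
    return (T[:3,3]+r*((z-T[2,3])/r[:,2])[:,None])[:,:2]
def big(m,n=1):
    c,_=cv2.findContours(m.astype(np.uint8),cv2.RETR_EXTERNAL,cv2.CHAIN_APPROX_NONE)
    return sorted(c,key=cv2.contourArea)[::-1][:n]
E
python3 - <<'E'
import pickle;from h import *
t=pickle.load(open('d.pkl','rb'))['top'];f=t['frame'];hsv=cv2.cvtColor(f,cv2.COLOR_BGR2HSV)
roi=np.zeros((400,640),bool);roi[150:300,222:355]=1
H,S,V=[hsv[...,i].astype(int) for i in range(3)]
g=roi&(H>60)&(H<95)&(S>60)
gc=cv2.convexHull(big(g)[0])[:,0];w=cast(t,gc,.034)
c,r=cv2.minEnclosingCircle(w.astype(np.float32));print('disc',c,r)
o=roi&(H<14)&(S>190)&(V>180)
oc=big(o)[0];(u,v),rr=cv2.minEnclosingCircle(oc);po=cast(t,(u,v),.126)[0];print('orange',u,v,rr,po)
y=roi&(H>=18)&(H<30)&(S>170)&(V>120)
yc=big(y)[0];m=cv2.moments(yc);print('yellow',cv2.boundingRect(yc),cv2.minEnclosingTriangle(yc)[1].reshape(-1,2),m['m10']/m['m00'],m['m01']/m['m00'])
print(cast(t,cv2.minEnclosingTriangle(yc)[1].reshape(-1,2),.015))
cv2.imwrite('pics/c1.png',cv2.resize(f[150:300,222:355],None,fx=4,fy=4,interpolation=cv2.INTER_CUBIC))
E
```

```text
disc (0.5553756952285767, 0.07004854828119278) 0.14022718369960785
orange 301.5 179.0 7.500100135803223 [0.6448931  0.02888765]
yellow (269, 266, 18, 18) [[280.2     263.6    ]
 [268.35544 279.88626]
 [286.70834 283.125  ]] 278.4297619047619 275.6892857142857
[[0.41109634 0.09971168]
 [0.3642707  0.1349043 ]
 [0.35398737 0.08115783]]
```

View pics/c1.png

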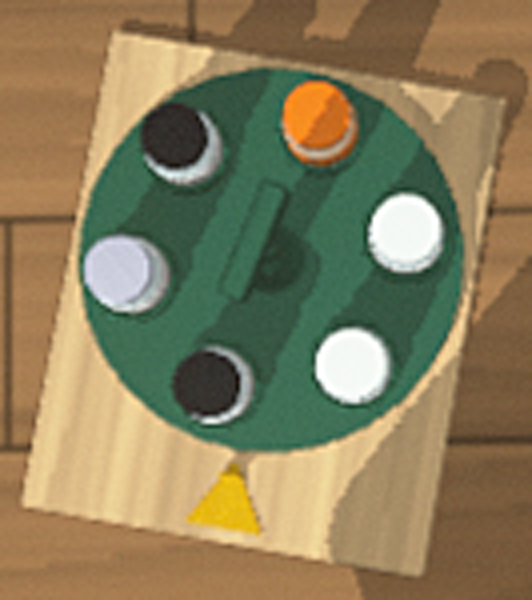

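Crop (4×): the orange cap is at about (318,118), the handle's top runs from (276,184) to (234,297), and the pointer's tip is at (236,460) with its base at (226,525). The board corners are (115,30), (505,98), (425,578) and (22,505).

Run:
```python
import pickle;from h import *
from scipy.spatial.transform import Rotation as R
t=pickle.load(open('d.pkl','rb'))['top']
px=lambda l:np.array(l)/4.+[222-.375,150-.375]
a=lambda v:np.degrees(np.arctan2(v[1],v[0]))
h=cast(t,px([(276,184),(234,297)]),.204);print('handle',h,h.mean(0),a(h[0]-h[1]),np.linalg.norm(h[0]-h[1]))
caps=cast(t,px([(318,116),(176,134),(117,272),(207,383),(352,365),(405,231)]),.126);print('capmean',caps.mean(0))
c=caps.mean(0);th=[a(p-c) for p in caps];print(np.round(th,1),[round((x+60*-i+180)%360-180,1) for i,x in enumerate(th)],np.linalg.norm(caps-c,axis=1))
b=cast(t,px([(115,30),(505,98),(425,578),(22,505)]),.012)
print('board',b,a(b[0]-b[3]),a(b[1]-b[2]),a(b[0]-b[1])-90,a(b[3]-b[2])-90)
p=cast(t,px([(236,460),(225,526)]),.014);
for q in p: print('ptr',q,a(q-c),np.linalg.norm(q-c))
print(R.from_rotvec([-3.08169619e+00, -6.05119160e-01,0]).as_matrix().round(3))
```

```text
handle [[0.59045964 0.05434049]
 [0.51758778 0.08228205]] [0.55402371 0.06831127] -20.978531238020995 0.07804510905707132
capmean [0.55406058 0.06927605]
[ -23.2   36.    97.8  156.8 -143.   -83.5] [np.float64(-23.2), np.float64(-24.0), np.float64(-22.2), np.float64(-23.2), np.float64(-23.0), np.float64(-23.5)] [0.09997398 0.10025178 0.10091535 0.09850217 0.10016171 0.09867203]
board [[ 0.73085925  0.186905  ]
 [ 0.6737649  -0.10539342]
 [ 0.31995404 -0.03885539]
 [ 0.37779704  0.25658598]] -11.164513170243415 -10.650704304491779 -11.052365629205482 -11.077535364652803
ptr [0.4080561  0.09857631] 168.65257955308482 0.14891545780676463
ptr [0.36015406 0.10709583] 168.96350942920188 0.19756030727177654
[[ 0.926  0.378 -0.   ]
 [ 0.378 -0.926  0.001]
 [ 0.    -0.001 -1.   ]]
```

>>> step_arm(series="0 1.5 -1.1 -0.4 0; 0 4 -3 -0.8 0; 0 7 -5.2 -1.2 0; 0 10.2 -7.6 -1.6 0; 0 13.5 -10.1 -2 0")

```text
t: 0.52
position: [0.295, -0.3631, 0.2621]
ee_rot: [-3.082, -0.604, 0.0]
wrist_force: [1.1, 0.5, 0.2]
width: 0.0853
grip_force: 0.0
```

>>> step_arm(series="0 2.7 -2 0 0; 0 5.4 -4 0 0; 0 8.1 -6 0 0; 0 10.8 -8 0 0; 0 13.5 -10.1 0 0")

```text
t: 0.93
position: [0.382, -0.2185, 0.2622]
ee_rot: [-3.083, -0.605, 0.0]
wrist_force: [1.0, -0.3, -0.1]
width: 0.0853
grip_force: 0.0
```

>>> step_arm(series="0 2.7 -2 0 0; 0 5.4 -4 0 0; 0 8.1 -6 0 0; 0 10.8 -8 0 0; 0 13.5 -10.1 0 0")

```text
t: 1.35
position: [0.4688, -0.0739, 0.2621]
ee_rot: [-3.083, -0.605, 0.0]
wrist_force: [0.5, -0.5, 0.3]
width: 0.0854
grip_force: 0.0
```

>>> step_arm(series="0 3 -2.2 0 0; 0 6 -4.5 0 0; 0 9 -6.8 0 0; 0 12 -9 0 0; 0 13.4 -10.1 0 0")

```text
t: 1.77
position: [0.5552, 0.072, 0.2616]
ee_rot: [-3.082, -0.608, 0.001]
wrist_force: [-0.9, 0.1, 0.4]
width: 0.0854
grip_force: 0.0
```

>>> step_arm(series="0 0 0 0 -7; 0 0 0 0 -14; 0 0 0 0 -21; 0 0 0 0 -28; 0 0 0 0 -35")

```text
t: 2.18
position: [0.5541, 0.0688, 0.2619]
ee_rot: [-2.753, -1.513, 0.001]
wrist_force: [0.1, -0.6, -0.3]
width: 0.0855
grip_force: 0.0
```

>>> step_arm(series="0 0 0 0 -7; 0 0 0 0 -14; 0 0 0 0 -21; 0 0 0 0 -28; 0 0 0 0 -35")

```text
t: 2.6
position: [0.5541, 0.0687, 0.2619]
ee_rot: [-2.171, -2.27, 0.001]
wrist_force: [0.0, 0.1, -0.6]
width: 0.0855
grip_force: 0.0
```

>>> step_arm(series="0 0 0 0 -7; 0 0 0 0 -14; 0 0 0 0 -21; 0 0 0 0 -28; 0 0 0 0 -35")

```text
t: 3.02
position: [0.5541, 0.0687, 0.2619]
ee_rot: [-1.388, -2.818, 0.001]
wrist_force: [-0.5, 0.2, -0.3]
width: 0.0852
grip_force: 0.0
```

>>> step_arm(series="0 0 0 0 -7; 0 0 0 0 -14; 0 0 0 0 -21; 0 0 0 0 -28; 0 0 0 0 -30")

```text
t: 3.43
position: [0.554, 0.0687, 0.2619]
ee_rot: [-0.609, -3.081, 0.0]
wrist_force: [0.1, -0.0, 0.0]
width: 0.0854
grip_force: 0.0
```

Run:
```python
from cell import read_state, camera
import cv2,pickle,numpy as np
w=camera("wrist");pickle.dump(w,open('w.pkl','wb'))
cv2.imwrite('pics/w1.png',w['frame']);print(w['fx'],w['cx'],w['cy'],w['cam_to_world'].round(3))
from scipy.spatial.transform import Rotation as R
s=read_state();M=R.from_rotvec(s['ee_rot']).as_matrix();print(M.round(3),np.degrees(np.arctan2(M[1,0],M[0,0])),s['qpos'])
```

```text
309.70691628693146 321.92334810164766 197.77932916050358 [[ 0.381  0.893  0.239  0.494]
 [ 0.925 -0.368 -0.099  0.094]
 [-0.001  0.258 -0.966  0.394]
 [ 0.     0.     0.     1.   ]]
[[-0.924  0.382 -0.001]
 [ 0.382  0.924 -0.   ]
 [ 0.001 -0.    -1.   ]] 157.53910129619354 [ 5.76987805e-02  3.04495453e-01  1.46906963e+00  3.37978166e-06
  1.36876399e+00 -1.12108170e+00]
```

View pics/w1.png

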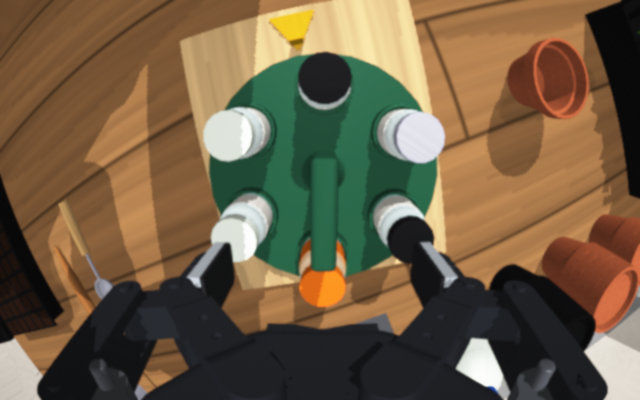

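The handle runs vertically in the picture from (324,157) to (323,270), midway between the fingertips at x≈232 and x≈420. It is centred and aligned, so I'll go down and grip.

>>> step_arm(series="0 0 0 1.6 0; 0 0 0 3.5 0; 0 0 0 5.5 0; 0 0 0 7.3 0; 0 0 0 8.2 0", grip_force=25)

```text
t: 3.9
position: [0.5533, 0.0686, 0.1778]
ee_rot: [-0.622, -3.076, 0.001]
wrist_force: [-0.1, 0.2, -0.8]
width: 0.0857
grip_force: 0.0
```

>>> step_arm(series="130 0 0 0 0; 150 0 0 0 0; 165 0 0 0 0; 180 0 0 0 0; 190 0 0 0 0", grip_force=25)

```text
t: 4.32
position: [0.5545, 0.0687, 0.1812]
ee_rot: [0.62, 3.078, 0.001]
wrist_force: [0.2, 0.4, -0.4]
width: 0.0258
grip_force: 0.0
```

>>> step_arm(series="200 0 0 0 0; 210 0 0 0 0; 225 0 0 0 0; 240 0 0 0 0; 255 0 0 0 0")

```text
t: 4.73
position: [0.5548, 0.0695, 0.1812]
ee_rot: [0.62, 3.078, 0.003]
wrist_force: [3.4, 7.1, 1.9]
width: 0.0176
grip_force: 26.3
```

>>> step_arm(series="255 0 0 0 0; 255 0 0 0 0; 255 0 0 0 0; 255 0 0 0 0; 255 0 0 0 0")

```text
t: 5.15
position: [0.5548, 0.0695, 0.1812]
ee_rot: [0.619, 3.078, 0.003]
wrist_force: [2.9, 6.2, 1.8]
width: 0.0178
grip_force: 26.3
```

>>> step_arm(series="255 0 0.05 0 1; 255 0 0.1 0 3; 255 0 0.1 0 6; 255 0 0.1 0 9.5; 255 0 0.1 0 13")

```text
t: 5.57
position: [0.5547, 0.0694, 0.1811]
ee_rot: [0.97, 2.987, 0.0]
wrist_force: [-1.4, -0.6, 5.2]
width: 0.0177
grip_force: 26.9
```

>>> step_arm(series="255 0 0 0 4; 255 0 0 0 8; 255 0 0 0 12; 255 0 0 0 16; 255 0 0 0 20")

```text
t: 5.98
position: [0.5546, 0.0693, 0.1811]
ee_rot: [1.475, 2.773, -0.0]
wrist_force: [-3.9, -1.8, 6.2]
width: 0.0179
grip_force: 27.0
```

>>> step_arm(series="255 0 0 0 4; 255 0 0 0 8; 255 0 0 0 12; 255 0 0 0 16; 255 0 0 0 20")

```text
t: 6.4
position: [0.5545, 0.0692, 0.1812]
ee_rot: [1.934, 2.475, -0.001]
wrist_force: [-5.6, -2.9, 7.7]
width: 0.0177
grip_force: 27.1
```

Forces are small and the arm is tracking well, so I'll continue.

>>> step_arm(series="255 0 0 0 4; 255 0 0 0 8; 255 0 0 0 12; 255 0 0 0 16; 255 0 0 0 20")

```text
t: 6.82
position: [0.5543, 0.0692, 0.1812]
ee_rot: [2.335, 2.102, -0.001]
wrist_force: [-7.1, -2.9, 8.6]
width: 0.0177
grip_force: 27.3
```

>>> step_arm(series="255 0 0 0 4; 255 0 0 0 8; 255 0 0 0 12; 255 0 0 0 16; 255 0 0 0 20")

```text
t: 7.23
position: [0.5541, 0.0693, 0.1811]
ee_rot: [2.664, 1.664, -0.002]
wrist_force: [-9.4, -3.0, 9.3]
width: 0.018
grip_force: 27.4
```

>>> step_arm(series="255 0 0 0 4; 255 0 0 0 8; 255 0 0 0 12; 255 0 0 0 16; 255 0 0 0 20")

```text
t: 7.65
position: [0.554, 0.0694, 0.1812]
ee_rot: [2.913, 1.177, -0.002]
wrist_force: [-11.8, -2.0, 9.0]
width: 0.0173
grip_force: 27.4
```

>>> step_arm(series="255 0 0 0 4; 255 0 0 0 8; 255 0 0 0 12; 255 0 0 0 16; 255 0 0 0 20")

```text
t: 8.07
position: [0.5539, 0.0695, 0.1811]
ee_rot: [3.073, 0.653, -0.002]
wrist_force: [-10.9, -1.0, 10.3]
width: 0.0178
grip_force: 27.5
```

>>> step_arm(series="255 0 0 0 4; 255 0 0 0 8; 255 0 0 0 12; 255 0 0 0 16; 255 0 0 0 20")

```text
t: 8.48
position: [0.5538, 0.0697, 0.1811]
ee_rot: [-3.14, -0.11, 0.002]
wrist_force: [-11.9, 0.9, 10.8]
width: 0.0175
grip_force: 27.5
```

>>> step_arm(series="255 0 0 0 3.5; 255 0 0 0 7; 255 0 0 0 10; 255 0 0 0 12; 255 0 0 0 13")

```text
t: 8.9
position: [0.5538, 0.0698, 0.1811]
ee_rot: [-3.132, 0.245, 0.002]
wrist_force: [-12.3, 1.3, 9.9]
width: 0.0179
grip_force: 27.6
```

>>> step_arm(series="255 0 0 0 0; 255 0 0 0 0; 255 0 0 0 0; 255 0 0 0 0; 255 0 0 0 0")

```text
t: 9.32
position: [0.5538, 0.0698, 0.1811]
ee_rot: [-3.132, 0.241, 0.002]
wrist_force: [-11.7, 1.5, 9.3]
width: 0.0177
grip_force: 27.5
```

Run:
```python
from cell import read_state, camera
import cv2,pickle,numpy as np
from scipy.spatial.transform import Rotation as R
w={n:camera(n) for n in("wrist","top")};pickle.dump(w,open('w2.pkl','wb'))
f=np.vstack([cv2.resize(w['top']['frame'][150:300,190:390],(600,450))]);cv2.imwrite('pics/t2.png',f);cv2.imwrite('pics/w2.png',w['wrist']['frame'])
s=read_state();M=R.from_rotvec(s['ee_rot']).as_matrix();print(np.degrees(np.arctan2(M[1,0],M[0,0])),s['qpos'],s['grip_force'],s['wrist_force'],s['t'])
```

```text
-8.809643022832416 [5.96573500e-02 3.75133533e-01 1.56816855e+00 3.18341015e-04
 1.19977885e+00 1.78409529e+00] 27.54097580909729 [-11.74921424   1.32674172  10.51960677] 9.4167
```

View pics/w2.png

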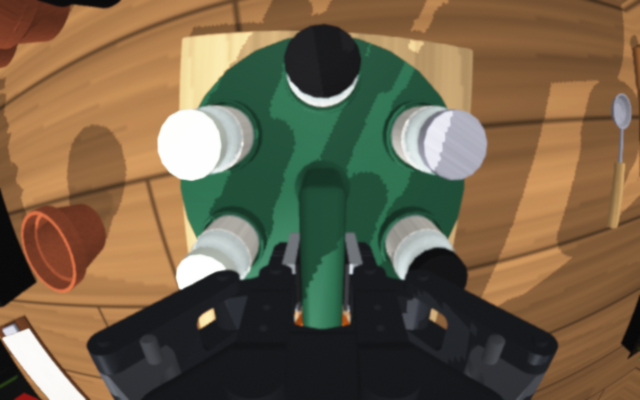

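View pics/t2.png

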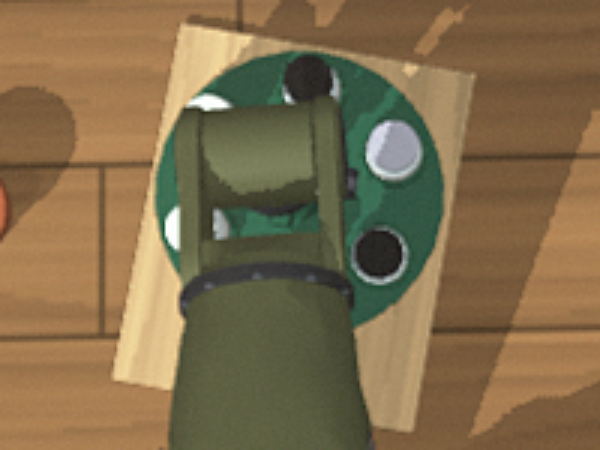

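The wrist view shows the handle centred in the jaws at x≈323, with the black cap at (322,62) straight ahead. In the top crop the caps are at black (308,77), steel (394,149) and black (379,254). I'll check the disc angle from those.

Run:
```python
import pickle;from h import *
t=pickle.load(open('w2.pkl','rb'))['top']
p=cast(t,np.array([(308,77),(394,149),(379,254)])/3.+[190-.33,150-.33],.126)-[.5541,.0692]
print(np.degrees(np.arctan2(p[:,1],p[:,0]))+[0,60,120],np.linalg.norm(p,axis=1))
w=pickle.load(open('w2.pkl','rb'))['wrist']
def wc(uv,z):
    d=np.array(uv,float)-[w['cx'],w['cy']];r=np.linalg.norm(d,axis=1);th=r/w['fx']
    v=np.c_[d/r[:,None]*np.sin(th)[:,None],np.cos(th)]@w['cam_to_world'][:3,:3].T;o=w['cam_to_world'][:3,3]
    return (o+v*((z-o[2])/v[:,2])[:,None])[:,:2]
q=wc([(322,62),(455,144),(192,145)],.126)-[.5541,.0692]
print(np.degrees(np.arctan2(q[:,1],q[:,0]))+[0,60,-60],np.linalg.norm(q,axis=1))
e=wc([(182,37),(473,48)],.012);e=e[0]-e[1];print('board far edge',np.degrees(np.arctan2(e[1],e[0]))-90)
```

```text
[ -8.46665855 -10.31414998  -8.75545801] [0.10259827 0.09899939 0.09988367]
[-8.22652943 -7.67126541 -9.64280957] [0.09870285 0.09853602 0.0980572 ]
board far edge -10.770413853483404
```

>>> step_arm(series="255 0 0 0 0.5; 255 0 0 0 1.2; 255 0 0 0 1.8; 255 0 0 0 2.2; 255 0 0 0 2.2")

```text
t: 9.83
position: [0.5539, 0.0698, 0.1811]
ee_rot: [-3.127, 0.302, 0.002]
wrist_force: [-11.1, 0.7, 10.4]
width: 0.0176
grip_force: 27.5
```

>>> step_arm(series="255 0 0 0 0; 255 0 0 0 0; 255 0 0 0 0; 255 0 0 0 0; 255 0 0 0 0")

```text
t: 10.25
position: [0.5538, 0.0698, 0.1811]
ee_rot: [-3.127, 0.301, 0.002]
wrist_force: [-10.8, 1.9, 10.7]
width: 0.0179
grip_force: 27.5
```

Run:
```python
from cell import read_state, camera,order
import numpy as np
from scipy.spatial.transform import Rotation as R
s=read_state();M=R.from_rotvec(s['ee_rot']).as_matrix();a=np.degrees(np.arctan2(M[1,0],M[0,0]));print(a,s['grip_force'],s['t'])
if abs(a+11.1)<1.5 and s['grip_force']>15: print(order.close_job())
```

```text
-11.01034006892157 27.53077983856201 10.25
the job is handed in; nothing more can be done
None
```

I turned the carousel until the orange-capped jar stands at the front behind the yellow pointer, about 0.1° off the measured pointer line by gripper angle, and handed the job in at 10.3 s with the handle still held at about 27 N; no verdict was returned.

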